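# Clear a chopping board and run it out over the scraps pan

## Task

The chopping board is to be scraped off into the scraps pan, so first clear it: hang the flat bar opener that lies on it by its ring eye on the empty hook of the utensil stand. Then slide the board, without lifting it, along the steel riser and out over the pan until the groove across its top beside the hand slot lies squarely over the riser's edge, leaving the pan and the things around where they stand. Out there it would tip, so finish still holding the board with the gripper, level on the riser and clear of the pan.

Things in the scene. Friction and masses are not known exactly. Their poses are not given: they have to be found in the camera images.
- riser: Low stainless riser (a small flat-topped stand, fixed): top 220 mm (its x) by 260 mm (its y), 85 mm high, on four tube legs. Origin on the worktop under its centre, z up. The chopping board lies on it; the scraps pan stands beside its -y end, and the board is to slide toward its -y.
- riser_edge (a point): Middle of the riser's top edge on the pan side (riser y = -130 mm, z = 85 mm).
- chopping_board: Loose chopping board, white plastic over a grey core: 190 (its x) by 270 (its y) by 15 mm thick, 0.4 to 0.8 kg; origin at the centre of its underside, z up. Lies on the riser, its y along the riser's y within 5 degrees. Near its +y end, away from the pan, is a hand slot right through it, 100 mm (x) by 34 mm (y = 73 to 107 mm). A grey groove, 7 mm wide, 3.5 mm deep, runs round the cutting field.
- board_grip (a point): Middle, on the top face, of the board's end bar, 28 mm wide, between slot and board end (board x = 0, y = 121, z = 15 mm). It can be pinched across its width (along y) from above, one finger in the slot.
- board_groove (a point): Middle of the groove's straight run across the board beside the slot, at top-face height (board x = 0, y = 37, z = 15 mm): to lie over the riser's edge. The board then stands out 172 mm, its centre of mass 37 mm past the edge, and its slot end must be held down with about 2 to 4 N.
- scraps_pan: Loose open stainless pan, 260 mm (its x) by 180 mm (its y, rim included) and 55 mm high, standing on the worktop 15 mm beyond the riser's -y end. Origin under its centre. Not to be moved.
- bar_opener: Loose flat steel bar opener lying on the board, 178 mm long along its x (-81 to 97 mm), up to 44 mm wide, 4 mm plate with a black rubber sleeve 70 mm long, 32 mm wide, 7 mm thick round its middle (x = -45 to 25 mm); 0.09 kg. Origin on the lower face, on its long axis; z up as it lies. At +x a round ring eye (30 mm hole, 44 mm outside); at -x a small fork.
- opener_eye (a point): Centre of the opener's ring eye (opener x = 75 mm).
- opener_grip (a point): Middle of the opener's rubber sleeve (opener x = -10 mm), to be pinched across its 32 mm width; 85 mm from the eye's centre.
- utensil_stand: Fixed utensil stand: dark round base 120 mm across, post, and at z = 210 mm a cross bar along its y with two upturned wire hooks (6.6 mm wire) that come forward to its -x, at y = -45 and +45 mm. A slotted turner hangs on the y = -45 mm hook; the y = +45 mm hook is empty. Origin under the post; no part is higher than 229 mm.
- hook_tip (a point): Upper end of the empty hook's upturned tip (stand x = -40, y = 45, z = 228 mm). The tip stands almost upright, 31 mm high: the opener held level, its eye end pointing along the stand's +x, can be lowered about 20 mm over it with the eye round it; let go, it drops into the hook and swings down to hang.
- hook_seat (a point): Top of the wire at the bottom of the empty hook (stand x = -22, y = 45, z = 200 mm), where the eye comes to hang with its centre about 12 to 16 mm below this point.
- mug_a: Dark mug, 92 mm high, body 73 mm across, on the worktop; origin on its underside. Leave standing.
- mug_c: Second dark mug, same kind, mouth down, behind the utensil stand. Leave standing.
- tumbler_1: Clear glass tumbler, 62 mm across, 98 mm high, behind the work. Leave standing.
- shaker_a: Small shaker with a grey cap, 44 mm across, 90 mm high, behind and left of the riser. Leave standing.
Things that resemble listed ones, but are neither listed nor needed, are in the scene too. There is more than one size of the utensil_stand; the job needs the smaller.

How it is judged:
On the way, in this order (a step that is already met when the one before it is completed fails the run):
1. the bar opener hangs by its eye on the empty hook, let go (distance between opener_eye and hook_seat below 0.024 m and angle between bar_opener's own x axis and vertical below 0.8 rad and contact force between bar_opener and utensil_stand above 0.15 N and contact force between the fingers and bar_opener below 0.1 N), for 0.2 s.
2. the board's cross groove lies over the riser's edge and the gripper holds the board level (y of board_groove in the frame of riser between -0.136 and -0.124 m and angle between the y axis of chopping_board and the y axis of riser, either way round below 0.06 rad and angle between chopping_board's own z axis and vertical below 0.04 rad and contact force between the fingers and chopping_board above 1 N and contact force between chopping_board and riser above 0.5 N and contact force between chopping_board and scraps_pan below 0.1 N), for 0.2 s.
At the end, for the whole second after the job is handed in: Opener hanging by its eye on the empty hook, let go (eye within 24 mm of the seat, upright to 23 deg); groove within 6 mm of the riser edge line, board square to 3.4 deg, level to 2.3 deg, at rest on the riser, off the pan, held by the fingers (over 1 N) (all of step 2 and distance between opener_eye and hook_seat below 0.024 m and angle between bar_opener's own x axis and vertical below 0.4 rad and contact force between bar_opener and utensil_stand above 0.15 N and contact force between the fingers and bar_opener below 0.1 N and linear speed of chopping_board below 0.02 m/s); the arm keeps its last pose, push and grip.
It fails at once if the opener is dropped onto the worktop or into the pan (height (world z) of opener_grip below 0.05 m).
It fails at once if the board is lifted more than 20 mm off the riser (z of chopping_board in the frame of riser above 0.105 m).
It fails at once if the board tips more than 8 degrees (angle between chopping_board's own z axis and vertical above 0.14 rad).
It fails at once if the scraps pan is shifted more than 20 mm (distance of scraps_pan from where it was at the start of the episode above 0.02 m).
It fails at once if a mug, the tumbler or the shaker is shifted more than 25 mm or knocked over (distance of any of mug_a, mug_c, tumbler_1, shaker_a from where it was at the start of the episode above 0.025 m or angle between any of mug_a, mug_c, tumbler_1, shaker_a's own z axis and vertical above 0.3 rad).
It also fails if it takes over 58 s, if anything falls off the work surface, if the arm or the gripper's body presses on something with over 40 N, if the wrist force passes 120 N, or if a joint passes its speed limit or range.

## Robot

A 7-joint arm with a two-finger parallel gripper is mounted at the origin on a cart in front of the work surface, level with it; the furniture and walls round the work are solid. World frame = base frame: x ahead of the robot, y to its left, z up, the work surface at z = 0. Lengths are in m, angles in rad, forces in N, time in s.
With the tool pointing down it reaches from about 0.4 to 0.85 m from the base axis. Payload 10.4 kg.
Tool frame: the origin (TCP) lies on the centre line of the jaws, within the pads' length; the fingertips stand 22 mm ahead of it and the grasp point (between the pads) lies 3 mm ahead of it; x points along the fingers, y is the direction in which the jaws open and shut, and the axes are right-handed (so a half turn about x gives the same grasp; the last joint's range is limited). The gripper opens to 85 mm and grips with 20 to 120 N. Pads are 22 mm wide; open, the fingers measure 114 mm over their backs; the gripper's body (76 mm by 85 mm) begins 54 mm behind the grasp point. The pads swing forward as they close: fully open they stand 13 mm farther back than shut.
Start: joints at [-1.353, 0.332, -0.065, 1.46, 0.022, 1.35, -0.088], TCP at [0.149, 0.607, 0.253] pointing down, gripper open.
Joint ranges: [-2.6, 2.6], [-0.5, 2.12], [-1.47, 1.34], [0.16, 2.42], [-1.27, 4.41], [0.06, 2.06], [-2.6, 2.6]. Speed limits (rad/s): [2.22, 2.22, 2.79, 2.79, 3.14, 3.14, 3.14].

## Interface

Orientations are given as a rotation vector (axis times angle).
In Python, from workcell import env gives the robot as it stands. The module is installed in compiled form; this text tells all that it offers.
- The arm moves only by the tool servo_tool, never from a script. Its argument "deltas" is a list that holds one entry, the list of rows, each a list of 6 numbers: the shift along the world's x, y, z in units of 40 mm (1.0 is 40 mm), then the turn, a rotation vector about the world's x, y, z in units of 5 degrees (1.0 is 5 degrees). A call has exactly 5 rows; each row is the pose to reach, as a shift and turn from the pose commanded when the call began; what a row does not reach only later rows make up. A row lasts 1/12 s, in which the tool goes at most 41.7 mm and 7.16 degrees, less where a joint would pass 70% of its speed; a pose out of reach is approached as far as the arm can. A call with a gripper value outside its range is refused whole. "claw" is the opening, from -1 (shut) to 1 (fully open), so that 0 is half open, set as the call begins (left out, the last holds). The fingers move at their own pace and stop on an object; the grip force is fixed at half the most. Time passes only in rows, so rows that repeat a pose let the fingers close, or fill a call up. It gives the time, the measured TCP pose, the force and the opening at its end, in the units of the state.
- env.state(): the state, without advancing time (a new reading comes with each control period).
- env.read_camera(name): name is "scene" or "top" or "wrist"; returns a dict with "image" (420x560x3 uint8, red, green, blue), "intrinsics" (3x3 intrinsics, pixels), "rvec" (rotation vector, rad) and "tvec" (3), from world to camera coordinates, as OpenCV has them; the wrist camera has in their place "tool_from_camera" (4x4, takes a point from camera to tool coordinates, whose origin is the TCP and whose axes are the tool frame's). Camera axes: x right, y down, z forward; pixel columns grow to the right and rows downward; lengths in m; the calibration is good to about 2 mm. The wrist camera is an equidistant fisheye: a pixel r from the principal point sees the ray r / f radians off the axis. A picture is of the moment at which its call begins: read the wrist's pose just before it. There is no depth.
- env.close_job(): hands the job in, once; it reports no verdict.
The state is a dict: "t": time; "joints": joint angles; "qd": joint speeds; "joint_torque": joint torques, N m; "tcp_pos": TCP position; "orientation": TCP orientation; "force": force on the tool from outside, world axes, zero at the start; "wrist_torque": the same for the moment, N m; "width": opening from 0.0 (shut) to 1.0 (fully open).
Only numpy, scipy, OpenCV 4.12 (cv2) and the standard library are available. Lean on these libraries where they do the work, as an engineer would, in place of code of your own. Each camera call takes 0.05 s, during which the arm holds its last target. There are 200 camera calls.

## Working session

There is one attempt and no reset: what is moved stays moved. The work goes in short steps, Python scripts to look and compute and a tool call to move; the robot and the scene stay as the last step left them, time stands still between calls to the robot, and variables do not carry over. Pictures are saved under pics/ and viewed, about 8 in all and at most 12, crops included, and the job is handed in when it is done.

Besides the shell and the picture viewer there is one more tool, called after "Request:" in YAML: its name, and indented under it one key for each argument. servo_tool: Moves the arm, as the interface text tells. Its arguments: {"type":"object","properties":{"deltas":{"type":"array","items":{"type":"array","items":{"type":"array","items":{"type":"number"}}}},"claw":{"type":"number"}},"required":["deltas"]}

```bash
mkdir -p pics; ls
python3 - <<'E'
from workcell import env
import cv2,numpy as np,pickle
s=env.state();print(s)
d={}
for n in("scene","top","wrist"):
    r=env.read_camera(n);d[n]=r
    cv2.imwrite(f"pics/{n}0.png",r["image"][...,::-1])
    print(n,{k:np.round(v,4).tolist() for k,v in r.items() if k!="image"})
pickle.dump(d,open("cam0.pkl","wb"))
E
```

```text
pics
{'t': 0.0, 'joints': array([-1.35255934,  0.33286754, -0.06467829,  1.4609548 ,  0.02159735,
        1.34989511, -0.08852773]), 'qd': array([ 0.0015987 , -0.00200695,  0.0011645 ,  0.00060477, -0.0005403 ,
       -0.00146688, -0.00035333]), 'joint_torque': array([-3.54102503e-04, -6.25428343e+01,  4.89718595e-02, -3.91607344e+01,
        1.61957857e-02,  9.72065114e-03, -1.62862577e-06]), 'tcp_pos': array([0.14900488, 0.60661937, 0.25251212]), 'orientation': array([ 0.18797234,  1.56261285, -0.1902168 ]), 'force': array([ 0.83074638, -0.07797936, -0.50018467]), 'wrist_torque': array([0.00033909, 0.03252703, 0.00381584]), 'width': 1.0014843809699123}
scene {'intrinsics': [[395.4048, 0.0, 279.9625], [0.0, 395.4048, 209.3538], [0.0, 0.0, 1.0]], 'rvec': [0.8604, -2.5318, 1.0996], 'tvec': [0.4101, 0.3659, 1.2307]}
top {'intrinsics': [[437.7041, 0.0, 284.0565], [0.0, 437.7041, 212.4394], [0.0, 0.0, 1.0]], 'rvec': [2.2079, -1.6181, 0.3872], 'tvec': [-0.2397, 0.517, 1.5679]}
wrist {'intrinsics': [[325.1923, 0.0, 278.6346], [0.0, 325.1923, 210.5211], [0.0, 0.0, 1.0]], 'tool_from_camera': [[-0.0003, -0.2827, 0.9592, -0.1216], [1.0, -0.0005, 0.0002, 0.0004], [0.0005, 0.9592, 0.2827, -0.0718], [0.0, 0.0, 0.0, 1.0]]}
```

View pics/scene0.png

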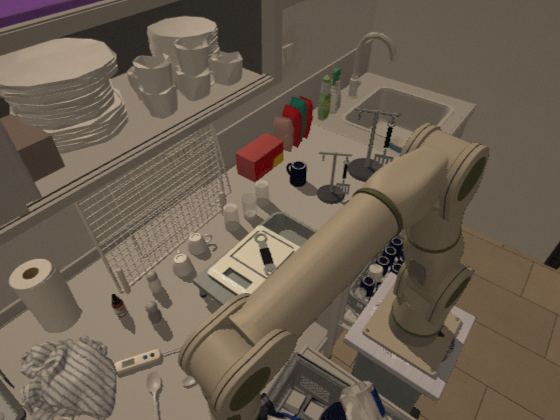

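View pics/top0.png

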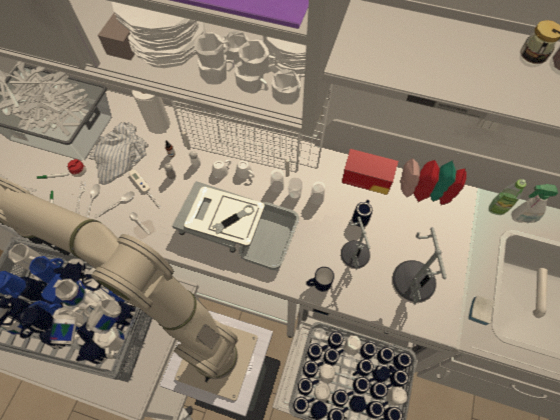

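The scene view shows the board with the opener near (265,250) and the small stand near (335,175). In the top view the board is at about (228,215), the pan at (268,240), the small stand at (356,252) and mug_a at (322,278). Next I'll take magnified crops.

Run:
```python
import cv2
t=cv2.imread("pics/top0.png");s=cv2.imread("pics/scene0.png")
a=cv2.resize(t[175:295,170:390],None,fx=3.6,fy=3.6,interpolation=cv2.INTER_CUBIC)
cv2.imwrite("pics/topc.png",a)
b=cv2.resize(s[140:320,195:385],None,fx=3.3,fy=3.3,interpolation=cv2.INTER_CUBIC)
cv2.imwrite("pics/scenec.png",b);print(a.shape,b.shape)
```

```text
(432, 792, 3) (594, 627, 3)
```

View pics/topc.png

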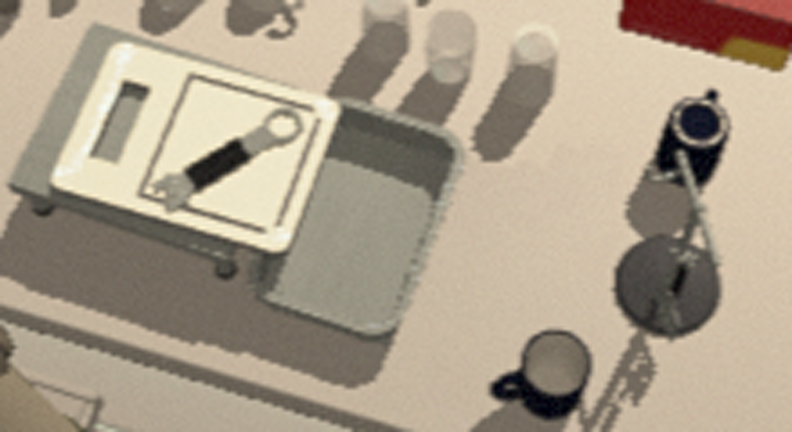

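View pics/scenec.png

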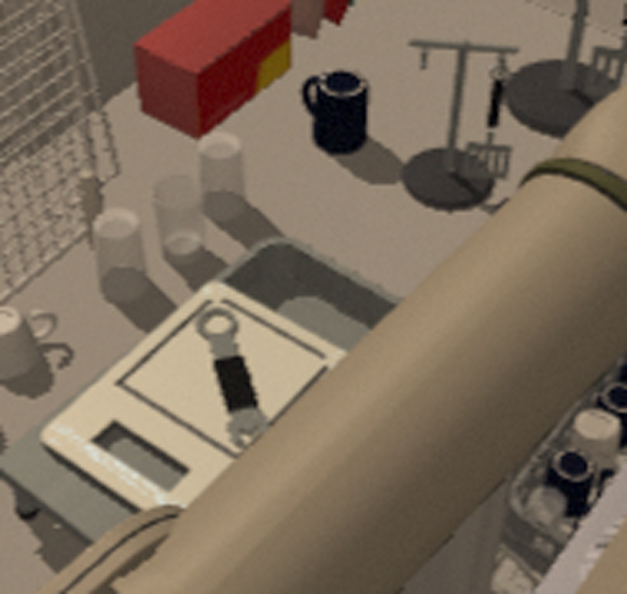

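The crops show these features (crop pixels):
- Top: slot (120,120), opener eye (284,126), fork (172,190), sleeve (215,172). The stand's bar runs (683,155)–(715,262), and the empty hook comes forward to the left at its upper end, about (655,172).
- Scene: bar (412,43)–(517,50), empty hook at (423,60).

Now the measurements.

```bash
cat > h.py <<'E'
import cv2,numpy as np,pickle
def cam(r):
    R=cv2.Rodrigues(np.array(r["rvec"]))[0];return np.array(r["intrinsics"]),R,np.array(r["tvec"])
def ray(r,p):
    K,R,t=cam(r);d=R.T@np.linalg.solve(K,[p[0],p[1],1.]);return -R.T@t,d/np.linalg.norm(d)
def onz(r,p,z):
    c,d=ray(r,p);return c+d*(z-c[2])/d[2]
def proj(r,X):
    K,R,t=cam(r);q=K@(R@np.array(X,float)+t);return q[:2]/q[2]
def tri(rs):
    A=np.zeros((3,3));b=np.zeros(3)
    for c,d in rs:
        P=np.eye(3)-np.outer(d,d);A+=P;b+=P@c
    X=np.linalg.solve(A,b);return X,[np.linalg.norm((np.eye(3)-np.outer(d,d))@(X-c)) for c,d in rs]
E
python3 - <<'E'
from h import *
D=pickle.load(open("cam0.pkl","rb"));T,S=D["top"],D["scene"]
print("cams",ray(T,(0,0))[0],ray(S,(0,0))[0])
tp=lambda x,y:((x+.5)/3.6+170-.5,(y+.5)/3.6+175-.5)
sp=lambda x,y:((x+.5)/3.3+195-.5,(y+.5)/3.3+140-.5)
# top white board mask
im=T["image"].astype(int);m=((im.min(2)>0)*0).astype(np.uint8)
hsv=cv2.cvtColor(T["image"],cv2.COLOR_RGB2HSV)
roi=np.zeros(m.shape,bool);roi[180:250,180:270]=1
for th in (215,):
    m=((im[...,0]>th)&(im[...,1]>th-5)&roi).astype(np.uint8)
    cs=cv2.findContours(m,cv2.RETR_EXTERNAL,cv2.CHAIN_APPROX_NONE)[0];c=max(cs,key=cv2.contourArea)
    w=np.array([onz(T,p[0],.1)[:2] for p in c]);rect=cv2.minAreaRect((w*1000).astype(np.float32));print(th,cv2.contourArea(c),rect)
# dark sleeve
for nm,r,(y0,y1,x0,x1),zz in(("top",T,(200,235,210,250),.1055),("scene",S,(240,275,255,280),.1055)):
    g=r["image"].max(2);m=np.zeros(g.shape,np.uint8);m[y0:y1,x0:x1]=(g[y0:y1,x0:x1]<70)
    n,l,st,ce=cv2.connectedComponentsWithStats(m);i=1+np.argmax(st[1:,4]);
    ys,xs=np.where(l==i);w=np.array([onz(r,(x,y),zz)[:2] for x,y in zip(xs,ys)]);print(nm,st[i],ce[i],"sleeve",w.mean(0),cv2.minAreaRect((w*1000).astype(np.float32)))
P=lambda nm,x,y,z:print(nm,np.round(onz(T,tp(x,y),z),4))
for a in [("eye",284,126,.104),("fork",166,190,.104),("slotTL",124,82,.1),("slotTR",150,88,.1),("slotBL",92,158,.1),("slotBR",117,163,.1),("grooveTop",190,77,.1),("grooveBot",148,200,.1),("bTL",112,42,.1),("bTR",340,100,.1),("bBR",292,252,.1),("bBL",52,190,.1),("rTL",95,24,.085),("rBL",10,187,.085),("base",668,285,.01),("bar1",683,155,.21),("bar2",715,262,.21),("hook",655,172,.22),("panTR",462,140,.055),("panBR",390,335,.055),("panBL",262,295,.055),("muga",556,362,.092)]:P(*a)
PS=lambda nm,x,y,z:print("S",nm,np.round(onz(S,sp(x,y),z),4))
for a in [("eye",217,324,.104),("fork",247,430,.104),("slot",95,440,.1),("slot2",130,420,.1),("bar1",412,43,.21),("bar2",517,50,.21),("base",449,178,.01),("hooktip",424,62,.205)]:PS(*a)
E
```

```text
cams [-0.16439279 -0.30247374  1.63236085] [-0.06202676  0.76737271  1.10631966]
215 2820.5 ((499.1272277832031, 151.80355834960938), (190.4843292236328, 267.3582458496094), 0.4519879221916199)
top [222 214  17  13 103] [229.90291262 220.31067961] sleeve [0.4781719  0.11971909] ((478.3193664550781, 119.85649108886719), (26.435895919799805, 62.983863830566406), 52.11738967895508)
scene [260 248  13  17 140] [265.90714286 255.65714286] sleeve [0.48282475 0.12091449] ((482.94232177734375, 120.20001220703125), (28.56682586669922, 68.3773422241211), 53.60588455200195)
eye [0.5444 0.0669 0.104 ]
fork [0.4339 0.1613 0.104 ]
slotTL [0.5445 0.2556 0.1   ]
slotTR [0.5462 0.2253 0.1   ]
slotBL [0.4469 0.253  0.1   ]
slotBR [0.4495 0.2249 0.1   ]
grooveTop [0.5725 0.1881 0.1   ]
grooveBot [0.4187 0.1765 0.1   ]
bTL [0.5881 0.288  0.1   ]
bTR [0.5953 0.0198 0.1   ]
bBR [0.4084 0.0098 0.1   ]
bBL [0.3987 0.279  0.1   ]
rTL [0.6117 0.3213 0.085 ]
rBL [0.3938 0.3295 0.085 ]
base [ 0.5297 -0.3799  0.01  ]
bar1 [ 0.5852 -0.3525  0.21  ]
bar2 [ 0.4813 -0.4085  0.21  ]
hook [ 0.5532 -0.3299  0.22  ]
panTR [ 0.6106 -0.1174  0.055 ]
panBR [ 0.3671 -0.1112  0.055 ]
panBL [0.3688 0.0329 0.055 ]
muga [ 0.378  -0.2863  0.092 ]
S eye [0.5485 0.0696 0.104 ]
S fork [0.4373 0.1592 0.104 ]
S slot [0.5474 0.2554 0.1   ]
S slot2 [0.5372 0.2168 0.1   ]
S bar1 [ 0.5887 -0.3477  0.21  ]
S bar2 [ 0.483  -0.4119  0.21  ]
S base [ 0.5319 -0.3746  0.01  ]
S hooktip [ 0.5601 -0.3303  0.205 ]
```

Run:
```python
from h import *
from scipy.spatial.transform import Rotation as R
from workcell import env
s=env.state();M=R.from_rotvec(s["orientation"]).as_matrix();print(M.round(3))
for yaw in(51.6,51.6-180,29.5,90):
    a=np.radians(yaw);y=np.array([np.cos(a),np.sin(a),0]);x=np.array([0,0,-1.]);G=np.c_[x,y,np.cross(x,y)]
    print(yaw,np.degrees((R.from_matrix(G)*R.from_matrix(M).inv()).as_rotvec())/5)
p=s["tcp_pos"];print((np.array([.481,.120,.22])-p)/.04)
```

```text
[[-0.     0.238  0.971]
 [-0.001  0.971 -0.238]
 [-1.    -0.001  0.   ]]
51.6 [ 0.01153273 -0.00493312 -4.92128335]
-128.4 [6.79438734e-03 1.58840201e-02 3.10787121e+01]
29.5 [ 1.05845154e-02 -7.19560883e-03 -9.34128290e+00]
90 [ 1.24476726e-02 -8.61434216e-04  2.75871589e+00]
[  8.30023949 -12.1679451   -0.8171885 ]
```

Request:
servo_tool:
  deltas:
    - [[0.553, -0.811, -0.054, 0, 0, -0.33], [1.106, -1.622, -0.108, 0, 0, -0.66], [1.66, -2.433, -0.162, 0, 0, -0.99], [2.212, -3.244, -0.216, 0, 0, -1.31], [2.767, -4.056, -0.27, 0, 0, -1.64]]
  claw: 0.06

```text
t: 0.57
tcp_pos: [0.2604, 0.4429, 0.2422]
orientation: [0.302, 1.55, -0.302]
force: [0.4, 0.7, -0.6]
width: 0.53
```

Request:
servo_tool:
  deltas:
    - [[0.553, -0.811, -0.054, 0, 0, -0.33], [1.106, -1.622, -0.108, 0, 0, -0.66], [1.66, -2.433, -0.162, 0, 0, -0.99], [2.212, -3.244, -0.216, 0, 0, -1.31], [2.767, -4.056, -0.27, 0, 0, -1.64]]

```text
t: 0.98
tcp_pos: [0.371, 0.2807, 0.2316]
orientation: [0.414, 1.531, -0.414]
force: [0.3, 1.4, 0.1]
width: 0.529
```

Request:
servo_tool:
  deltas:
    - [[0.553, -0.811, -0.054, 0, 0, -0.33], [1.106, -1.622, -0.108, 0, 0, -0.66], [1.66, -2.433, -0.162, 0, 0, -0.99], [2.212, -3.244, -0.216, 0, 0, -1.31], [2.767, -4.056, -0.27, 0, 0, -1.64]]

```text
t: 1.4
tcp_pos: [0.4817, 0.1184, 0.2209]
orientation: [0.526, 1.506, -0.525]
force: [1.0, 1.3, -0.2]
width: 0.53
```

Request:
servo_tool:
  deltas:
    - [[0, 0, 0, 0, 0, 0], [0, 0, 0, 0, 0, 0], [0, 0, 0, 0, 0, 0], [0, 0, 0, 0, 0, 0], [0, 0, 0, 0, 0, 0]]

```text
t: 1.82
tcp_pos: [0.4805, 0.1215, 0.2209]
orientation: [0.523, 1.507, -0.522]
force: [-0.1, 0.2, 0.1]
width: 0.533
```

```bash
cat >> h.py <<'E'
from scipy.spatial.transform import Rotation as Ro
def wray(s,r,p):
    K=np.array(r["intrinsics"]);v=np.array([(p[0]-K[0,2])/K[0,0],(p[1]-K[1,2])/K[1,1]]);th=np.hypot(*v)
    d=np.r_[v/max(th,1e-9)*np.sin(th),np.cos(th)];C=np.array(r["tool_from_camera"]);M=Ro.from_rotvec(s["orientation"]).as_matrix()
    return M@C[:3,3]+s["tcp_pos"],M@C[:3,:3]@d
def wz(s,r,p,z):
    c,d=wray(s,r,p);return c+d*(z-c[2])/d[2]
def wproj(s,r,X):
    C=np.array(r["tool_from_camera"]);M=Ro.from_rotvec(s["orientation"]).as_matrix()
    q=C[:3,:3].T@(M.T@(np.array(X)-s["tcp_pos"])-C[:3,3]);th=np.arctan2(np.hypot(q[0],q[1]),q[2]);u=q[:2]/np.hypot(q[0],q[1])*th
    K=np.array(r["intrinsics"]);return u*K[0,0]+K[:2,2]
def snap(name):
    from workcell import env
    s=env.state();r=env.read_camera(name);pickle.dump((s,r),open(f"last_{name}.pkl","wb"));return s,r
E
python3 - <<'E'
from h import *
s,r=snap("wrist");print(s["t"],s["tcp_pos"],s["orientation"],s["width"],s["force"])
cv2.imwrite("pics/w1.png",r["image"][...,::-1])
for X in[(.481,.12,.107),(.5465,.068,.104)]:print(wproj(s,r,X))
E
```

```text
1.8167 [0.48054479 0.12151218 0.22093105] [ 0.52293876  1.50712236 -0.52246757] 0.5325597026158514 [-0.11298301  0.2414246   0.05299522]
[276.76638434 215.48292977]
[276.72726304 306.62914472]
```

View pics/w1.png

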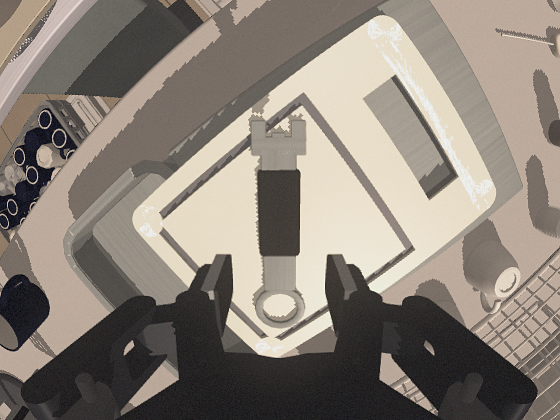

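The wrist view shows the opener lined up with the jaws: sleeve centre about (279,213), eye (279,306). The slot corners are about (398,75), (458,185), (428,197), (363,98), and the cross groove runs (305,97)–(412,248).

Run:
```python
from h import *
s,r=pickle.load(open("last_wrist.pkl","rb"))
g=r["image"].max(2);m=np.zeros(g.shape,np.uint8);m[150:262,250:310]=g[150:262,250:310]<90
n,l,st,ce=cv2.connectedComponentsWithStats(m);i=1+np.argmax(st[1:,4]);ys,xs=np.where(l==i)
w=np.array([wz(s,r,(x,y),.107)[:2] for x,y in zip(xs,ys)]);print(st[i],cv2.minAreaRect((w*1000).astype(np.float32)),w.mean(0))
for nm,p,z in[("eye",(279,306),.104),("s1",(398,75),.1),("s2",(458,185),.1),("s3",(428,197),.1),("s4",(363,98),.1),("g1",(305,97),.1),("g2",(412,248),.1)]:print(nm,wz(s,r,p,z).round(4))
```

```text
[ 258  169   42   87 3510] ((480.8787841796875, 121.90084075927734), (31.341894149780273, 68.42935943603516), 52.25371170043945) [0.48011256 0.12260061]
eye [0.5472 0.07   0.104 ]
s1 [0.4522 0.2607 0.1   ]
s2 [0.5569 0.2555 0.1   ]
s3 [0.5478 0.2264 0.1   ]
s4 [0.4506 0.2262 0.1   ]
g1 [0.4243 0.1912 0.1   ]
g2 [0.5778 0.1914 0.1   ]
```

Request:
servo_tool:
  deltas:
    - [[0, 0, -0.6, 0, 0, 0], [0, -0.02, -1.2, 0, 0, 0], [0, -0.04, -1.8, 0, 0, 0], [0, -0.04, -2.3, 0, 0, 0], [0, -0.04, -2.3, 0, 0, 0]]

```text
t: 2.28
tcp_pos: [0.4787, 0.1187, 0.1256]
orientation: [0.521, 1.511, -0.527]
force: [-1.0, -0.4, 0.1]
width: 0.533
```

Request:
servo_tool:
  deltas:
    - [[0.04, 0.06, -0.03, 0, 0, 0], [0.04, 0.06, -0.06, 0, 0, 0], [0.04, 0.06, -0.08, 0, 0, 0], [0.04, 0.06, -0.09, 0, 0, 0], [0.04, 0.06, -0.09, 0, 0, 0]]

```text
t: 2.7
tcp_pos: [0.4831, 0.1213, 0.1261]
orientation: [0.525, 1.506, -0.524]
force: [0.6, 0.5, 0.2]
width: 0.532
```

Request:
servo_tool:
  deltas:
    - [[-0.02, 0, -0.03, 0, 0, 0], [-0.02, 0, -0.06, 0, 0, 0], [-0.02, 0, -0.08, 0, 0, 0], [-0.02, 0, -0.1, 0, 0, 0], [-0.02, 0, -0.1, 0, 0, 0]]

```text
t: 3.12
tcp_pos: [0.4818, 0.121, 0.1211]
orientation: [0.524, 1.507, -0.525]
force: [0.3, -0.1, -0.3]
width: 0.524
```

Request:
servo_tool:
  deltas:
    - [[0, 0, -0.03, 0, 0, 0], [0, 0, -0.05, 0, 0, 0], [0, 0, -0.05, 0, 0, 0], [0, 0, -0.05, 0, 0, 0], [0, 0, -0.05, 0, 0, 0]]

```text
t: 3.53
tcp_pos: [0.482, 0.1211, 0.1198]
orientation: [0.525, 1.507, -0.524]
force: [-3.4, -0.6, 7.0]
width: 0.53
```

Request:
servo_tool:
  deltas:
    - [[0, 0, 0, 0, 0, 0], [0, 0, 0, 0, 0, 0], [0, 0, 0, 0, 0, 0], [0, 0, 0, 0, 0, 0], [0, 0, 0, 0, 0, 0]]
  claw: -1

```text
t: 3.95
tcp_pos: [0.4836, 0.1216, 0.1218]
orientation: [0.527, 1.504, -0.522]
force: [-3.3, -2.2, 21.9]
width: 0.35
```

Request:
servo_tool:
  deltas:
    - [[0, 0, 0.3, 0, 0, 0], [0, 0, 1.0, 0, 0, 0], [0, 0, 2.0, 0, 0, 0], [0, 0, 3.0, 0, 0, 0], [0, 0, 3.0, 0, 0, 0]]

```text
t: 4.37
tcp_pos: [0.4848, 0.1217, 0.2466]
orientation: [0.53, 1.499, -0.519]
force: [0.9, 0.4, -0.7]
width: 0.348
```

Request:
servo_tool:
  deltas:
    - [[0.07, -0.85, 0.4, 0, 0, -0.5], [0.14, -1.7, 0.8, 0, 0, -1.0], [0.21, -2.5, 1.2, 0, 0, -1.5], [0.28, -3.4, 1.5, 0, 0, -2.0], [0.35, -4.2, 1.5, 0, 0, -2.5]]

```text
t: 4.78
tcp_pos: [0.4965, -0.0492, 0.3018]
orientation: [0.697, 1.453, -0.693]
force: [1.0, -0.4, -0.5]
width: 0.354
```

Request:
servo_tool:
  deltas:
    - [[0.07, -0.8, 0, 0, 0, -0.5], [0.14, -1.6, 0, 0, 0, -1.0], [0.21, -2.4, 0, 0, 0, -1.5], [0.28, -3.2, 0, 0, 0, -2.0], [0.3, -3.6, 0, 0, 0, -2.0]]

```text
t: 5.2
tcp_pos: [0.5072, -0.1951, 0.2993]
orientation: [0.831, 1.405, -0.833]
force: [0.4, 0.0, -0.4]
width: 0.343
```

Request:
servo_tool:
  deltas:
    - [[0, 0, 0, 0, 0, 0], [0, 0, 0, 0, 0, 0], [0, 0, 0, 0, 0, 0], [0, 0, 0, 0, 0, 0], [0, 0, 0, 0, 0, 0]]

```text
t: 5.62
tcp_pos: [0.5081, -0.1897, 0.2993]
orientation: [0.826, 1.408, -0.825]
force: [-0.5, 0.1, 0.0]
width: 0.351
```

Run:
```python
from h import *
s,r=snap("wrist");print(s["t"],s["tcp_pos"],s["orientation"],s["width"],s["force"])
_,T=snap("top");_,S=snap("scene")
a=T["image"][195:315,270:420];b=S["image"][130:250,280:430];w=r["image"]
f=lambda x,h:cv2.resize(x,(int(x.shape[1]*h/x.shape[0]),h),interpolation=cv2.INTER_CUBIC)
o=np.vstack([np.hstack([f(a,300),f(b,300)])])
o=np.vstack([o,np.pad(f(w[180:420],300),((0,0),(0,50),(0,0)))]);print(o.shape)
cv2.imwrite("pics/m2.png",o[...,::-1])
```

```text
5.6167 [ 0.50811775 -0.18969953  0.29930965] [ 0.82635966  1.40842729 -0.82545938] 0.35066676607667957 [-0.52804348  0.05704249  0.03483184]
(600, 750, 3)
```

View pics/m2.png

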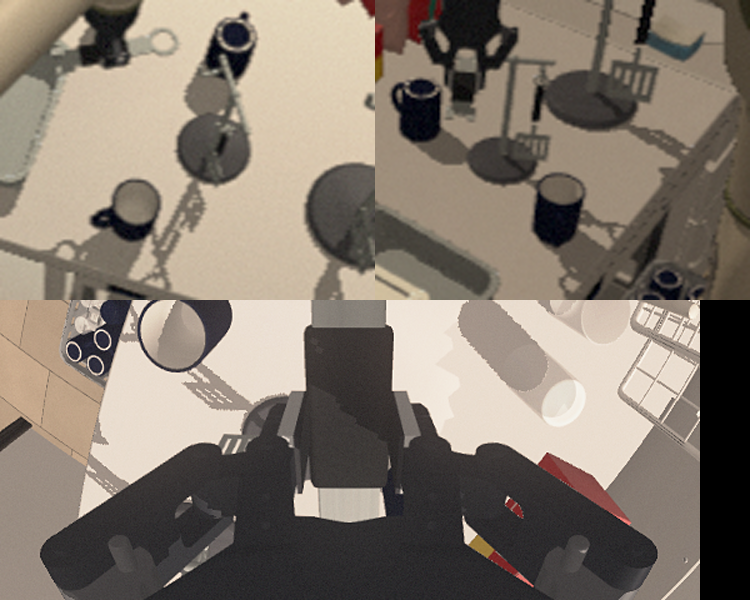

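The montage shows the opener held level with its eye at about (162,43) in the top part (full frame 334.8,212.2). The empty hook is near (207,70), full frame (352.8,223). I'll zoom in on the hook and the eye.

Run:
```python
from h import *
s,T=pickle.load(open("last_top.pkl","rb"));_,S=pickle.load(open("last_scene.pkl","rb"));S0=pickle.load(open("cam0.pkl","rb"))["scene"]
f=lambda x:cv2.resize(x,None,fx=8,fy=8,interpolation=cv2.INTER_CUBIC)
o=np.hstack([f(T["image"][200:270,325:375]),f(S0["image"][145:215,315:364])]);print(o.shape)
cv2.imwrite("pics/m3.png",o[...,::-1])
e=onz(T,(334.8,212.2),.28);print("eye",e)
M=Ro.from_rotvec(s["orientation"]).as_matrix();print(M.round(3)); print(np.degrees(np.arctan2(*(e-s["tcp_pos"])[1::-1])),np.linalg.norm((e-s["tcp_pos"])[:2]))
```

```text
(560, 792, 3)
eye [ 0.54343604 -0.26402917  0.28      ]
[[ 0.     0.873  0.488]
 [ 0.     0.488 -0.873]
 [-1.     0.    -0.   ]]
-64.50126051445109 0.0821247313394767
```

View pics/m3.png

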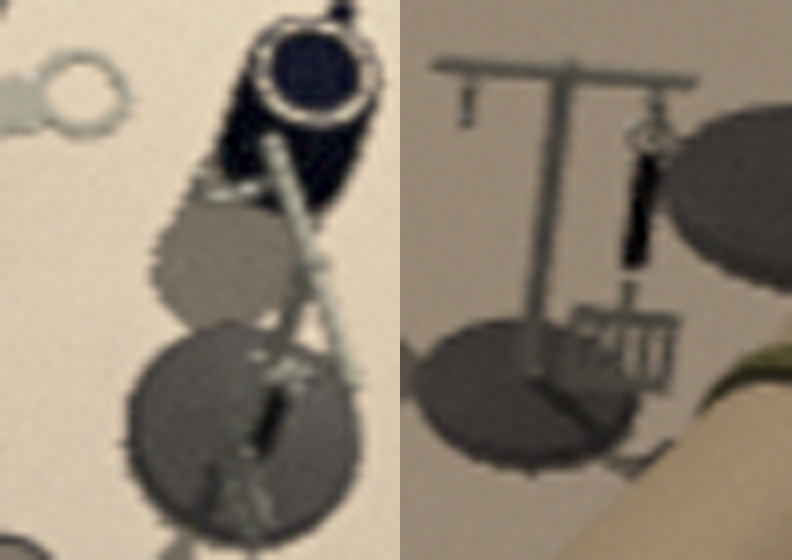

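The zoom shows, in top crop pixels, the bar from (272,138) to (352,388), the empty hook's tip near (207,183) and the opener eye at (84,94). In the scene half the bar runs (35,66)–(293,82) and the hook is at (68,80–128).

Run:
```python
from h import *
s,T=pickle.load(open("last_top.pkl","rb"));S0=pickle.load(open("cam0.pkl","rb"))["scene"]
tp=lambda x,y:((x+.5)/8-.5+325,(y+.5)/8-.5+200)
sp=lambda x,y:((x+.5)/8-.5+315,(y+.5)/8-.5+145)
A=onz(T,tp(272,138),.21);B=onz(T,tp(352,388),.21);a=onz(S0,sp(35,66),.21);b=onz(S0,sp(293,82),.21)
for u,v in((A,B),(a,b)):
    d=u-v;print(u[:2],v[:2],"mid",(u+v)[:2]/2,np.linalg.norm(d),"yaw y",np.degrees(np.arctan2(d[1],d[0])))
print("tri ends",tri([ray(T,tp(272,138)),ray(S0,sp(35,66))]),tri([ray(T,tp(352,388)),ray(S0,sp(293,82))]))
print("base top",onz(T,tp(245,434),.008),"scene",onz(S0,sp(126,394),.005))
print("tip top",onz(T,tp(207,183),.226)," eye",onz(T,tp(84,94),.281))
u=(A+B+a+b)/4;d=(A-B+a-b);d/=np.linalg.norm(d);x=np.array([d[1],-d[0],0])
for nm,k in(("tip",(-.04,.045,.228)),("seat",(-.022,.045,.2))):
    X=np.r_[u[:2],0]+x*k[0]+d*k[1];X[2]=k[2];print(nm,X,"top",(proj(T,X)-[325,200])*8+4,"scene",(proj(S0,X)-[315,145])*8+4)
print("opener yaw",np.degrees(np.arctan2(x[1],x[0])))
```

```text
[ 0.58784846 -0.34889543] [ 0.47923657 -0.41003456] mid [ 0.53354252 -0.379465  ] 0.12463761345292933 yaw y 29.375759292671088
[ 0.58995818 -0.34561746] [ 0.48338055 -0.41151286] mid [ 0.53666936 -0.37856516] 0.12530361269143864 yaw y 31.727896642368908
tri ends (array([ 0.59073245, -0.34884351,  0.2070038 ]), [np.float64(0.001160753075937905), np.float64(0.0011607530759379198)]) (array([ 0.48087418, -0.40982992,  0.21071248]), [np.float64(0.0017975276513239166), np.float64(0.0017975276513239804)])
base top [ 0.5305542  -0.38001698  0.008     ] scene [ 0.53521221 -0.37757543  0.005     ]
tip top [ 0.54884048 -0.32586615  0.226     ]  eye [ 0.54653114 -0.26405913  0.281     ]
tip [ 0.55352274 -0.32169299  0.228     ] top [201.45874422 169.97010753] scene [74.77805811 85.47475398]
seat [ 0.5626733  -0.33719355  0.2       ] top [231.26350677 188.8075174 ] scene [ 71.49142133 111.43405481]
opener yaw -59.44503781218784
```

Request:
servo_tool:
  deltas:
    - [[0.02, -0.35, 0, 0, 0, 0], [0.05, -0.75, 0, 0, 0, 0], [0.08, -1.1, 0, 0, 0, 0], [0.11, -1.51, 0, 0, 0, 0], [0.11, -1.51, -0.3, 0, 0, 0]]

```text
t: 6.18
tcp_pos: [0.5124, -0.2547, 0.2891]
orientation: [0.829, 1.403, -0.83]
force: [-0.1, -1.2, -1.3]
width: 0.349
```

Request:
servo_tool:
  deltas:
    - [[0, 0, -0.3, 0, 0, 0], [0, 0, -0.7, 0, 0, 0], [0, 0, -0.7, 0, 0, 0], [0, 0, -0.7, 0, 0, 0], [0, 0, -0.7, 0, 0, 0]]

```text
t: 6.6
tcp_pos: [0.5125, -0.2507, 0.2597]
orientation: [0.827, 1.408, -0.826]
force: [-0.8, 0.5, -0.4]
width: 0.346
```

Run:
```python
from h import *
s,T=snap("top");_,S=snap("scene");print(s["t"],s["tcp_pos"],s["orientation"],s["force"])
f=lambda x:cv2.resize(x,None,fx=8,fy=8,interpolation=cv2.INTER_CUBIC)
o=np.hstack([f(T["image"][200:270,325:375]),f(S["image"][145:215,315:364])])
cv2.imwrite("pics/m4.png",o[...,::-1])
```

```text
6.6 [ 0.51250828 -0.25068494  0.25966096] [ 0.82700917  1.40784822 -0.82646515] [-0.82972402  0.47756755 -0.42692249]
```

View pics/m4.png

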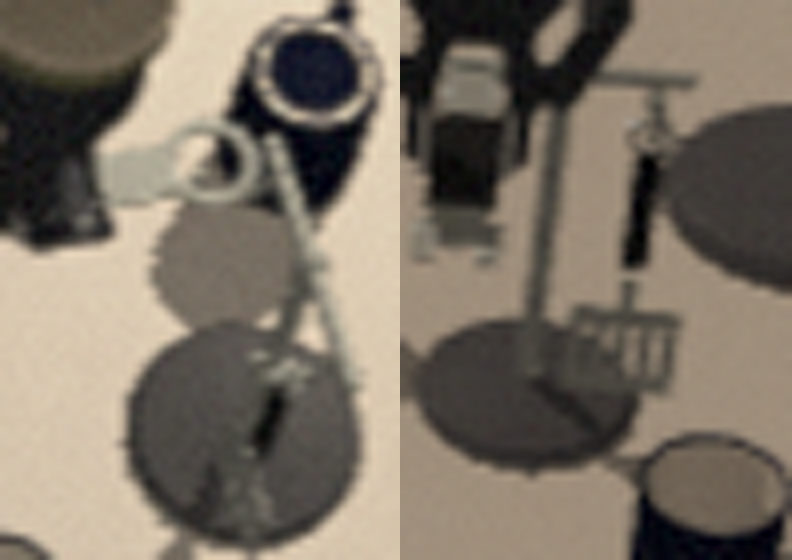

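The eye is at about (211,160) in the top crop, and the model puts the hook tip at about (203,168). I'll check the world offset.

Run:
```python
from h import *
s,T=pickle.load(open("last_top.pkl","rb"))
tp=lambda x,y:((x+.5)/8-.5+325,(y+.5)/8-.5+200)
e=onz(T,tp(211,160),.241);print("eye",e)
for p in((205,164),(203,168),(201.5,170)):print(p,onz(T,tp(*p),.228))
```

```text
eye [ 0.55274011 -0.32464778  0.241     ]
(205, 164) [ 0.55670282 -0.32277075  0.228     ]
(203, 168) [ 0.5545051  -0.32238826  0.228     ]
(201.5, 170) [ 0.5533401  -0.32198482  0.228     ]
```

Request:
servo_tool:
  deltas:
    - [[0.04, 0.05, 0, 0, 0, 0], [0.04, 0.05, -0.2, 0, 0, 0], [0.04, 0.05, -0.4, 0, 0, 0], [0.04, 0.05, -0.6, 0, 0, 0], [0.04, 0.05, -0.75, 0, 0, 0]]

```text
t: 7.12
tcp_pos: [0.5135, -0.2491, 0.2279]
orientation: [0.827, 1.409, -0.828]
force: [0.6, -0.8, -0.4]
width: 0.347
```

Request:
servo_tool:
  deltas:
    - [[0, 0, 0, 0, 0, 0], [0, 0, 0, 0, 0, 0], [0, 0, 0, 0, 0, 0], [0, 0, 0, 0, 0, 0], [0, 0, 0, 0, 0, 0]]

```text
t: 7.53
tcp_pos: [0.514, -0.2495, 0.2297]
orientation: [0.828, 1.407, -0.827]
force: [0.3, -0.4, -1.4]
width: 0.346
```

Run:
```python
from h import *
s,T=snap("top");_,S=snap("scene")
f=lambda x,k:cv2.resize(x,None,fx=k,fy=k,interpolation=cv2.INTER_CUBIC)
o=np.hstack([f(T["image"][205:240,335:370],16),f(S["image"][145:185,315:330],14)])
cv2.imwrite("pics/m5.png",o[...,::-1]);print(o.shape)
```

```text
(560, 770, 3)
```

View pics/m5.png

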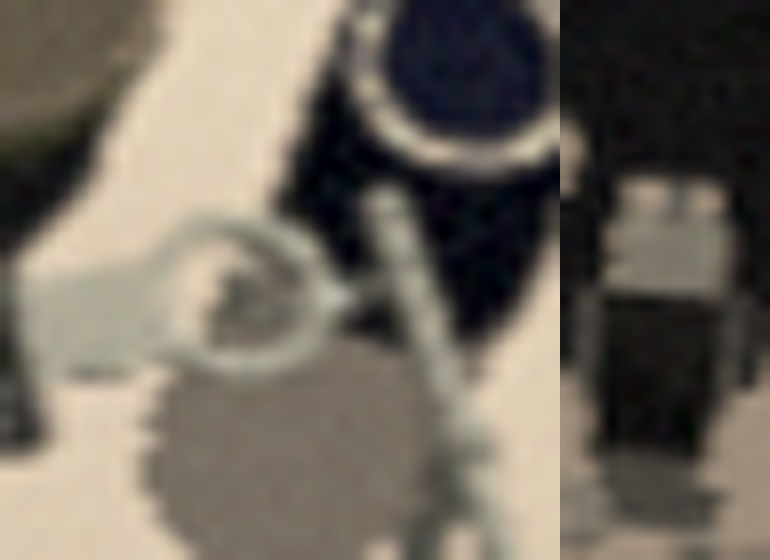

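The eye hole shows the grey tip inside, at about (250,285), and the hook's stem comes out under the ring at (350,298). In the scene half the tip also shows inside the eye, at (675,195). Releasing now.

Request:
servo_tool:
  deltas:
    - [[0, 0, 0, 0, 0, 0], [0, 0, 0, 0, 0, 0], [0, 0, 0, 0, 0, 0], [0, 0, 0, 0, 0, 0], [0, 0, 0, 0, 0, 0]]
  claw: 0.4

```text
t: 8.05
tcp_pos: [0.5139, -0.2493, 0.2294]
orientation: [0.828, 1.407, -0.827]
force: [-0.7, 0.1, -0.3]
width: 0.699
```

Request:
servo_tool:
  deltas:
    - [[0, 0, 0, 0, 0, 0], [0, 0, 0, 0, 0, 0], [0, 0, 0, 0, 0, 0], [0, 0, 0, 0, 0, 0], [0, 0, 0, 0, 0, 0]]

```text
t: 8.47
tcp_pos: [0.5139, -0.2493, 0.2293]
orientation: [0.828, 1.408, -0.827]
force: [-0.0, -0.6, 0.4]
width: 0.699
```

Request:
servo_tool:
  deltas:
    - [[0, 0, 0.4, 0, 0, 0], [0, 0, 1.0, 0, 0, 0], [0, 0, 1.6, 0, 0, 0], [0, 0, 2.0, 0, 0, 0], [0, 0, 2.0, 0, 0, 0]]

```text
t: 8.88
tcp_pos: [0.5149, -0.2501, 0.3128]
orientation: [0.828, 1.403, -0.826]
force: [-0.0, -0.1, -0.1]
width: 0.699
```

Request:
servo_tool:
  deltas:
    - [[0, 0.8, 0, 0, 0, 1], [0, 1.7, 0, 0, 0, 2], [-0.05, 2.6, 0, 0, 0, 3], [-0.1, 3.5, 0, 0, 0, 4], [-0.1, 4.5, 0, 0, 0, 5]]

```text
t: 9.3
tcp_pos: [0.5091, -0.0684, 0.3089]
orientation: [0.488, 1.515, -0.488]
force: [1.5, 0.3, -0.0]
width: 0.7
```

Run:
```python
from h import *
s,T=snap("top");_,S=snap("scene");print(s["t"],s["tcp_pos"],s["orientation"],s["force"])
f=lambda x,k:cv2.resize(x,None,fx=k,fy=k,interpolation=cv2.INTER_CUBIC)
o=np.hstack([f(T["image"][200:260,330:380],8),f(S["image"][145:205,310:359],8)])
cv2.imwrite("pics/m6.png",o[...,::-1]);print(o.shape)
```

```text
9.3 [ 0.50906605 -0.06843302  0.30889512] [ 0.48818228  1.51523198 -0.48821762] [ 1.548697    0.26324675 -0.01260052]
(480, 792, 3)
```

View pics/m6.png

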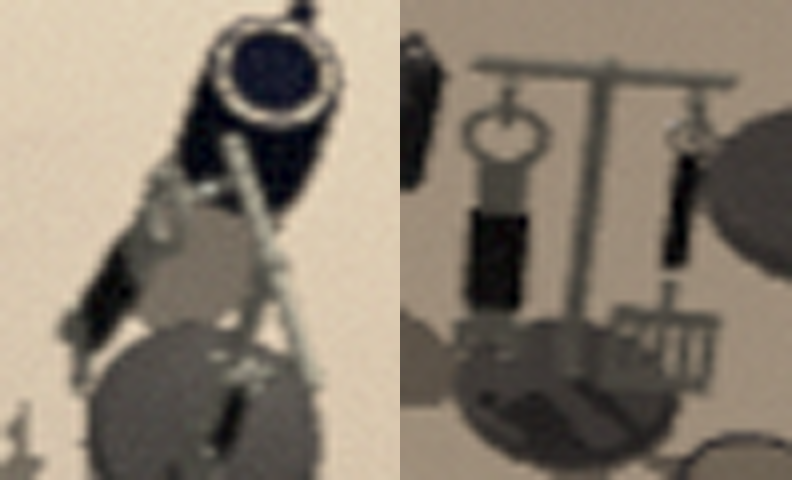

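The opener hangs on the empty hook: eye at (505,133) in the scene half, sleeve vertical below it. On to the slot end of the board, with the jaws along y, to measure it.

Request:
servo_tool:
  deltas:
    - [[-0.02, 0.85, -0.14, 0, 0, 0.72], [-0.05, 1.7, -0.28, 0, 0, 1.43], [-0.07, 2.55, -0.42, 0, 0, 2.15], [-0.1, 3.4, -0.56, 0, 0, 2.86], [-0.12, 4.3, -0.7, 0, 0, 3.58]]
  claw: 0.06

```text
t: 9.82
tcp_pos: [0.5046, 0.1037, 0.2806]
orientation: [0.245, 1.557, -0.245]
force: [2.0, -0.3, -0.2]
width: 0.527
```

Request:
servo_tool:
  deltas:
    - [[-0.02, 0.85, -0.14, 0, 0, 0.72], [-0.05, 1.7, -0.28, 0, 0, 1.43], [-0.07, 2.55, -0.42, 0, 0, 2.15], [-0.1, 3.4, -0.56, 0, 0, 2.86], [-0.12, 4.3, -0.7, 0, 0, 3.58]]

```text
t: 10.23
tcp_pos: [0.5, 0.2757, 0.2524]
orientation: [-0.0, 1.571, 0.0]
force: [0.0, -0.8, 0.4]
width: 0.532
```

Request:
servo_tool:
  deltas:
    - [[0, 0, 0, 0, 0, 0], [0, 0, 0, 0, 0, 0], [0, 0, 0, 0, 0, 0], [0, 0, 0, 0, 0, 0], [0, 0, 0, 0, 0, 0]]

```text
t: 10.65
tcp_pos: [0.5008, 0.2733, 0.2536]
orientation: [0.003, 1.57, -0.003]
force: [0.1, 0.4, 0.1]
width: 0.529
```

Run:
```python
from h import *
s,r=snap("wrist");print(s["t"],s["tcp_pos"],s["orientation"],s["force"])
# rectified plan view at z=.1: 1 px = .5mm? ; x .36-.64 up, y .40..-.12 -> right
ys=np.linspace(.40,-.12,780);xs=np.linspace(.64,.37,405)
mx=np.zeros((405,780),np.float32);my=mx.copy()
for i,x in enumerate(xs):
    for j,y in enumerate(ys):
        mx[i,j],my[i,j]=wproj(s,r,(x,y,.1))
o=cv2.remap(r["image"],mx,my,cv2.INTER_CUBIC);cv2.imwrite("pics/rect.png",o[...,::-1])
```

```text
10.65 [0.50080579 0.27327957 0.25356625] [ 0.00341619  1.57041742 -0.00317062] [0.06081645 0.38596568 0.08410635]
```

View pics/rect.png

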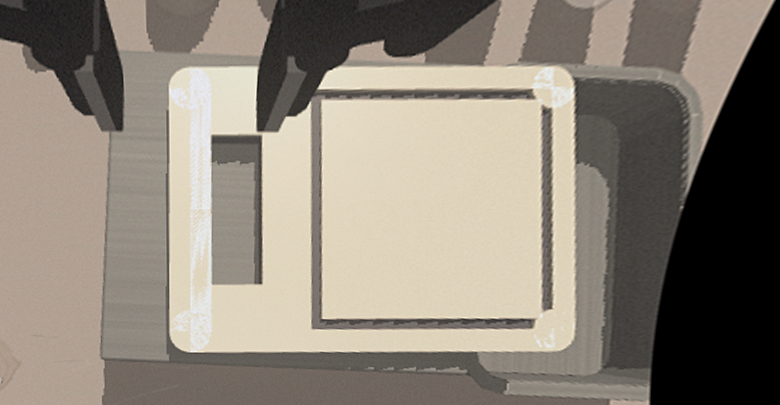

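The rectified plan view shows these features (image pixels):
- **Board:** columns 169–575.
- **Slot:** columns 211–262, rows 135–284.
- **Groove:** column 316.
- **Riser:** +y edge at column 110 (row 130), tilting to 103 (row 357), so it is yawed about -2°.

I'll fit the riser edges precisely.

Run:
```python
from h import *
s,r=pickle.load(open("last_wrist.pkl","rb"))
_,T=pickle.load(open("last_top.pkl","rb"));D=pickle.load(open("cam0.pkl","rb"));T0=D["top"]
def rect(pf,im,z,xs,ys):
    m=np.array([[pf((x,y,z)) for y in ys] for x in xs],np.float32);return cv2.GaussianBlur(cv2.cvtColor(cv2.remap(im,m[...,0],m[...,1],cv2.INTER_LINEAR),cv2.COLOR_RGB2GRAY),(0,0),1).astype(float)
def fit(g,ys,xs,lab,along="x"):
    # edge position along axis 1 per row
    d=np.abs(np.diff(g,axis=1));k=d.argmax(1);e=(ys[k]+ys[k+1])/2
    for _ in range(4):
        p=np.polyfit(xs,e,1);res=np.abs(np.polyval(p,xs)-e);ok=res<max(2*np.median(res),.0008);xs,e=xs[ok],e[ok]
    print(lab,"at .5:",np.polyval(p,.5).round(4),"deg",np.degrees(np.arctan(p[0])).round(2),len(xs),res.std().round(5));return p
xs=np.linspace(.42,.56,120);ys=np.linspace(.36,.30,180)
for nm,pf,im in(("wrist",lambda X:wproj(s,r,X),r["image"]),("top0",lambda X:proj(T0,X),T0["image"])):
    fit(rect(pf,im,.085,xs,ys),ys,xs,nm+" riser +y edge")
    yb=np.linspace(.30,.275,100);fit(rect(pf,im,.1,xs,yb),yb,xs,nm+" board +y edge")
    yb=np.linspace(.235,.215,80);xx=np.linspace(.46,.53,60);fit(rect(pf,im,.1,xx,yb),yb,xx,nm+" slot -y edge")
    # pan-side board edge
    yb=np.linspace(.03,.0,90);fit(rect(pf,im,.1,xs,yb),yb,xs,nm+" board -y edge")
# pan outer -y rim
yb=np.linspace(-.10,-.14,100);xx=np.linspace(.42,.56,120)
fit(rect(lambda X:proj(T0,X),T0["image"],.055,xx,yb),yb,xx,"top pan -y rim")
```

```text
wrist riser +y edge at .5: 0.3328 deg -2.5 119 0.00013
wrist board +y edge at .5: 0.2874 deg 0.03 120 0.0001
wrist slot -y edge at .5: 0.2255 deg 0.35 60 9e-05
wrist board -y edge at .5: 0.0165 deg 0.11 120 0.00014
top0 riser +y edge at .5: 0.3341 deg -2.29 59 0.00027
top0 board +y edge at .5: 0.2892 deg 0.14 88 0.00025
top0 slot -y edge at .5: 0.2272 deg 0.1 43 0.00019
top0 board -y edge at .5: 0.0166 deg -0.61 76 0.00025
top pan -y rim at .5: -0.1101 deg -4.41 73 0.00135
```

Run:
```python
from h import *
s,r=pickle.load(open("last_wrist.pkl","rb"));T0=pickle.load(open("cam0.pkl","rb"))["top"]
ys=np.linspace(.14,.0,560);xs=np.linspace(.43,.36,280)  # .25mm/px
L=[]
for pf,im in((lambda X:wproj(s,r,X),r["image"]),(lambda X:proj(T0,X),T0["image"])):
    m=np.array([[pf((x,y,.085)) for y in ys] for x in xs],np.float32);o=cv2.remap(im,m[...,0],m[...,1],cv2.INTER_CUBIC)
    o=np.clip(o.astype(float)*1.6,0,255).astype(np.uint8)
    for yy in(.10,.09,.08,.07,.06,.05):
        j=int((.14-yy)/.14*559);cv2.line(o,(j,0),(j,12),(255,0,0),1)
    a=np.radians(-2.4);q=[(.0728-np.tan(-a)*(x-.5)) for x in xs]
    for i in range(0,280,8):o[i,int((.14-q[i])/.14*559)]=(255,0,0)
    L.append(o)
cv2.imwrite("pics/corner.png",np.vstack(L)[...,::-1])
```

```text
(no output)
```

View pics/corner.png

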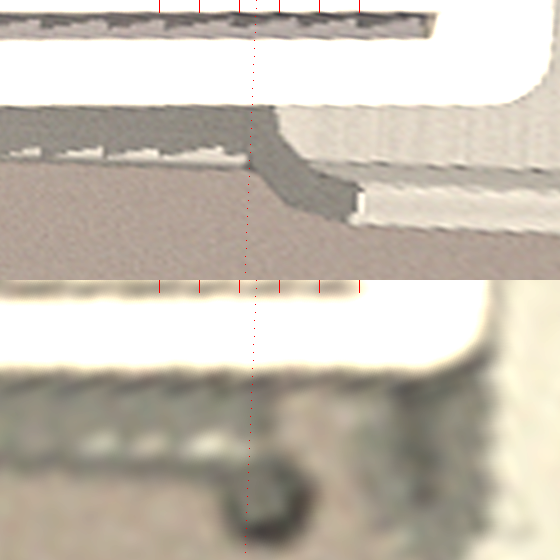

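The predicted riser -y edge (dotted, about column 248) matches where the riser top's highlight ends in both views, so the edge lies at y = 0.0728 at x = 0.5, yaw -2.4°. That makes 12 pictures viewed. Next I descend and pinch the end bar.

Request:
servo_tool:
  deltas:
    - [[0, 0, -0.8, 0, 0, 0], [0, 0, -1.6, 0, 0, 0], [0, 0, -2.3, 0, 0, 0], [0, 0, -2.8, 0, 0, 0], [0, 0, -3.1, 0, 0, 0]]

```text
t: 11.12
tcp_pos: [0.4995, 0.2734, 0.1271]
orientation: [0.001, 1.573, -0.003]
force: [-0.2, 0.3, 0.9]
width: 0.53
```

Request:
servo_tool:
  deltas:
    - [[0, 0, -0.15, 0, 0, 0], [0, 0, -0.3, 0, 0, 0], [0, 0, -0.4, 0, 0, 0], [0, 0, -0.44, 0, 0, 0], [0, 0, -0.44, 0, 0, 0]]

```text
t: 11.53
tcp_pos: [0.5006, 0.2748, 0.1122]
orientation: [0.002, 1.57, -0.001]
force: [-0.6, 0.1, -0.8]
width: 0.528
```

Request:
servo_tool:
  deltas:
    - [[0, 0, 0, 0, 0, 0], [0, 0, 0, 0, 0, 0], [0, 0, 0, 0, 0, 0], [0, 0, 0, 0, 0, 0], [0, 0, 0, 0, 0, 0]]
  claw: -0.05

```text
t: 11.95
tcp_pos: [0.5004, 0.2747, 0.1119]
orientation: [0.002, 1.571, -0.001]
force: [0.3, -0.3, 0.6]
width: 0.475
```

Request:
servo_tool:
  deltas:
    - [[0, -0.03, 0, 0, 0, 0], [0, -0.03, 0, 0, 0, 0], [0, -0.03, 0, 0, 0, 0], [0, -0.03, 0, 0, 0, 0], [0, -0.03, 0, 0, 0, 0]]
  claw: -1

```text
t: 12.37
tcp_pos: [0.5004, 0.2734, 0.1121]
orientation: [0.002, 1.571, -0.001]
force: [-2.4, -1.3, 5.9]
width: 0.309
```

Request:
servo_tool:
  deltas:
    - [[0, 0, -0.02, 0, 0, 0], [0, 0, -0.02, 0, 0, 0], [0, 0, -0.02, 0, 0, 0], [0, 0, -0.02, 0, 0, 0], [0, 0, -0.02, 0, 0, 0]]

```text
t: 12.78
tcp_pos: [0.5004, 0.2734, 0.1121]
orientation: [0.002, 1.571, -0.001]
force: [-5.3, -3.4, 14.1]
width: 0.303
```

Request:
servo_tool:
  deltas:
    - [[0, -0.15, 0.01, 0, 0, -0.05], [0, -0.4, 0.01, 0, 0, -0.12], [0, -0.7, 0.01, 0, 0, -0.2], [0, -1.0, 0.01, 0, 0, -0.28], [0, -1.3, 0.01, 0, 0, -0.35]]

```text
t: 13.2
tcp_pos: [0.5007, 0.2228, 0.1121]
orientation: [0.027, 1.569, -0.022]
force: [1.0, 6.1, 4.3]
width: 0.304
```

Request:
servo_tool:
  deltas:
    - [[0, -0.3, 0, 0, 0, -0.05], [0, -0.6, 0, 0, 0, -0.1], [0, -0.9, 0, 0, 0, -0.13], [0, -1.1, 0, 0, 0, -0.13], [0, -1.2, 0, 0, 0, -0.13]]

```text
t: 13.62
tcp_pos: [0.5009, 0.1737, 0.1121]
orientation: [0.036, 1.569, -0.033]
force: [-0.9, 6.1, 4.8]
width: 0.305
```

Request:
servo_tool:
  deltas:
    - [[0, -0.1, 0, 0, 0, 0], [0, -0.2, 0, 0, 0, 0], [0, -0.2, 0, 0, 0, 0], [0, -0.2, 0, 0, 0, 0], [0, -0.2, 0, 0, 0, 0]]

```text
t: 14.03
tcp_pos: [0.5008, 0.166, 0.1121]
orientation: [0.035, 1.569, -0.033]
force: [-0.8, 2.9, 6.6]
width: 0.306
```

```bash
cat > chk.py <<'E'
from h import *
s,r=snap("wrist");_,T=snap("top");_,S=snap("scene")
print(s["t"],s["tcp_pos"].round(4),s["orientation"].round(4),s["force"].round(1),s["width"])
def rect(pf,im,z,xs,ys):
    m=np.array([[pf((x,y,z)) for y in ys] for x in xs],np.float32);return cv2.GaussianBlur(cv2.cvtColor(cv2.remap(im,m[...,0],m[...,1],cv2.INTER_LINEAR),cv2.COLOR_RGB2GRAY),(0,0),1).astype(float)
def fit(g,ys,xs,lab):
    d=np.abs(np.diff(g,axis=1));k=d.argmax(1);e=(ys[k]+ys[k+1])/2
    for _ in range(4):
        p=np.polyfit(xs,e,1);res=np.abs(np.polyval(p,xs)-e);ok=res<max(2*np.median(res),.0008);xs,e=xs[ok],e[ok]
    print(lab,"at .5:",np.polyval(p,.5).round(4),"deg",np.degrees(np.arctan(p[0])).round(2),len(xs),res.std().round(5))
by=s["tcp_pos"][1]-.121 # board origin guess
for nm,pf,im in(("wrist",lambda X:wproj(s,r,X),r["image"]),("top",lambda X:proj(T,X),T["image"]),("scene",lambda X:proj(S,X),S["image"])):
    for lab,yc,h,z,x0,x1 in(("riser+y",.333,.02,.085,.42,.53),("slot-y edge",by+.073,.008,.1,.46,.485),("groove slot-side edge",by+.0405,.006,.1,.44,.56),("groove far edge",by+.0335,.004,.1,.44,.56),("board-y end",by-.135,.012,.1,.43,.56)):
        xs=np.linspace(x0,x1,100);ys=np.linspace(yc+h,yc-h,int(h*2/.00025));fit(rect(pf,im,z,xs,ys),ys,xs,nm+" "+lab)
E
python3 chk.py
```

```text
14.0333 [0.5008 0.166  0.1121] [ 0.0351  1.5691 -0.033 ] [-0.8  2.9  6.6] 0.3059183419742444
wrist riser+y at .5: 0.3337 deg -6.56 47 0.00104
wrist slot-y edge at .5: 0.1183 deg -2.25 100 5e-05
wrist groove slot-side edge at .5: 0.0859 deg 4.31 95 0.00095
wrist groove far edge at .5: 0.08 deg 0.83 86 0.00064
wrist board-y end at .5: -0.0781 deg -0.0 100 0.0
top riser+y at .5: 0.3524 deg 0.81 72 0.00016
top slot-y edge at .5: 0.1212 deg -0.19 67 0.00043
top groove slot-side edge at .5: 0.0857 deg -2.16 61 0.00022
top groove far edge at .5: 0.0792 deg -2.18 69 0.00028
top board-y end at .5: -0.0902 deg -2.65 72 0.00025
scene riser+y at .5: 0.3334 deg -2.3 80 0.00018
scene slot-y edge at .5: 0.1194 deg -2.38 81 0.00023
scene groove slot-side edge at .5: 0.0876 deg 0.38 63 0.00056
scene groove far edge at .5: 0.0805 deg 0.39 90 0.0005
scene board-y end at .5: -0.0811 deg 4.22 54 0.00062
```

Request:
servo_tool:
  deltas:
    - [[0, -0.06, 0, 0, 0, 0], [0, -0.12, 0, 0, 0, 0], [0, -0.18, 0, 0, 0, 0], [0, -0.22, 0, 0, 0, 0], [0, -0.23, 0, 0, 0, 0]]

```text
t: 14.6
tcp_pos: [0.5008, 0.1577, 0.1121]
orientation: [0.036, 1.569, -0.032]
force: [-0.0, 7.5, 5.7]
width: 0.307
```

Request:
servo_tool:
  deltas:
    - [[0, 0, 0, 0, 0, 0], [0, 0, 0, 0, 0, 0], [0, 0, 0, 0, 0, 0], [0, 0, 0, 0, 0, 0], [0, 0, 0, 0, 0, 0]]

```text
t: 15.02
tcp_pos: [0.5008, 0.1577, 0.1121]
orientation: [0.035, 1.569, -0.032]
force: [0.4, 5.0, 5.8]
width: 0.309
```

```bash
python3 chk.py
```

```text
15.0167 [0.5008 0.1577 0.1121] [ 0.0352  1.5689 -0.0317] [0.4 5.  5.8] 0.30919747246204604
wrist riser+y at .5: 0.3437 deg 10.34 49 0.00025
wrist slot-y edge at .5: 0.11 deg -2.15 100 5e-05
wrist groove slot-side edge at .5: 0.0774 deg 4.16 94 0.00098
wrist groove far edge at .5: 0.0716 deg 0.8 91 0.00067
wrist board-y end at .5: -0.0865 deg -0.0 100 0.0
top riser+y at .5: 0.3481 deg -2.46 90 0.0009
top slot-y edge at .5: 0.1126 deg -0.01 60 0.00025
top groove slot-side edge at .5: 0.0774 deg -2.51 85 0.00032
top groove far edge at .5: 0.0708 deg -2.04 63 0.00027
top board-y end at .5: -0.0987 deg -2.94 67 0.00023
scene riser+y at .5: 0.3335 deg -2.14 78 0.00019
scene slot-y edge at .5: 0.1119 deg -0.24 84 0.00024
scene groove slot-side edge at .5: 0.0802 deg 1.9 70 0.00064
scene groove far edge at .5: 0.0717 deg -0.71 66 0.0004
scene board-y end at .5: -0.0898 deg 4.58 58 0.00069
```

Run:
```python
from h import *
from workcell import env
s,S=snap("scene");S0=pickle.load(open("cam0.pkl","rb"))["scene"];_,T=pickle.load(open("last_top.pkl","rb"));T0=pickle.load(open("cam0.pkl","rb"))["top"]
g=S["image"].max(2);m=np.zeros(g.shape,np.uint8);m[168:188,315:328]=g[168:188,315:328]<50
n,l,st,ce=cv2.connectedComponentsWithStats(m);i=1+np.argmax(st[1:,4]);print("hanging sleeve",st[i],ce[i])
print("sleeve predicted px",proj(S,(.562,-.336,.101)))
for nm,(y0,y1,x0,x1) in dict(mugs=(195,235,345,375),muga=(262,295,300,340),pan=(235,275,262,300),tumb=(165,205,262,330),shk=(145,180,158,202)).items():
    a,b=[cv2.cvtColor(q["image"],cv2.COLOR_RGB2GRAY)[y0:y1,x0:x1].astype(np.float32) for q in(T0,T)]
    print(nm,cv2.phaseCorrelate(a,b),np.abs(a-b).mean().round(1))
print({k:np.round(v,4) for k,v in env.state().items() if k in("t","tcp_pos","force","qd")})
```

```text
hanging sleeve [320 179   8   9  53] [323.75471698 183.60377358]
sleeve predicted px [321.43592938 178.57413942]
mugs ((-0.003785565006095837, 0.20835000670047776), 0.8892788123091062) 6.6
muga ((-0.15041802879263955, -0.12025493808510035), 0.8835239327616162) 6.0
pan ((0.055031722241459136, 0.10451489321291874), 0.5151181638240814) 25.3
tumb ((0.04764017977721835, 0.018752517525918222), 1.0239572028319042) 3.1
shk ((0.5982304457204606, -0.028091209077388157), 0.9579176016795783) 9.1
{'t': np.float64(15.2167), 'qd': array([ 0.0003, -0.0009,  0.0011,  0.0009,  0.0022,  0.0016,  0.0016]), 'tcp_pos': array([0.5008, 0.1577, 0.1121]), 'force': array([0.1527, 5.0751, 6.191 ])}
```

Run:
```python
from h import *
s,S=pickle.load(open("last_scene.pkl","rb"));_,T=pickle.load(open("last_top.pkl","rb"))
m=cv2.imread("pics/m6.png")
for nm,old,new in(("scene",m[:,400:],S["image"][145:205,310:359]),("top",m[:,:400],T["image"][200:260,330:380])):
    old=cv2.resize(old,new.shape[1::-1],interpolation=cv2.INTER_AREA)[...,::-1]
    a,b=old.max(2),new.max(2)
    for q in(a,b):
        r=q[15:55,6:20] if nm=="scene" else q[20:50,5:20]
        ys,xs=np.where(r<60);print(nm,len(xs),xs.mean().round(2) if len(xs) else 0,ys.mean().round(2) if len(xs) else 0,ys.min() if len(xs) else 0,ys.max() if len(xs) else 0)
    if nm=="scene":
        print(a[10:46,8:17:1].tolist()[::3]);print(b[10:46,8:17].tolist()[::3])
```

```text
scene 144 6.85 24.94 11 39
scene 86 7.8 25.98 19 39
[[158, 157, 156, 155, 136, 113, 118, 141, 154], [152, 139, 124, 112, 91, 77, 94, 118, 136], [90, 124, 156, 159, 147, 146, 156, 156, 134], [137, 99, 88, 111, 136, 146, 128, 96, 81], [156, 121, 76, 71, 71, 72, 72, 90, 133], [152, 115, 72, 67, 68, 70, 75, 105, 144], [102, 19, 11, 13, 12, 15, 16, 27, 116], [85, 18, 13, 16, 21, 15, 12, 47, 120], [61, 17, 15, 18, 13, 12, 19, 87, 140], [65, 22, 18, 20, 18, 11, 15, 93, 143], [77, 74, 73, 71, 71, 74, 93, 102, 86], [76, 66, 60, 56, 70, 75, 74, 67, 64]]
[[120, 122, 118, 120, 119, 118, 115, 115, 114], [114, 112, 108, 108, 108, 101, 105, 103, 103], [102, 98, 97, 99, 95, 92, 94, 94, 93], [91, 93, 92, 93, 92, 91, 91, 90, 90], [91, 91, 89, 90, 92, 90, 89, 89, 87], [89, 88, 86, 89, 86, 86, 87, 87, 87], [86, 86, 88, 87, 87, 87, 87, 84, 86], [81, 83, 83, 80, 80, 81, 82, 79, 79], [80, 78, 77, 73, 69, 71, 64, 48, 33], [160, 125, 61, 18, 19, 15, 13, 18, 22], [159, 129, 64, 19, 17, 16, 13, 16, 16], [130, 78, 33, 22, 18, 15, 20, 17, 21]]
top 49 8.08 16.88 11 23
top 52 11.96 16.23 10 22
```

Run:
```python
from h import *
_,T=pickle.load(open("last_top.pkl","rb"))
print("pred",proj(T,(.562,-.336,.101)),"world of seen @.101",onz(T,(346.96,236.2),.101))
```

```text
pred [349.39464639 234.30599233] world of seen @.101 [ 0.55149923 -0.32900759  0.101     ]
```

Request:
servo_tool:
  deltas:
    - [[0, 0, 0, 0, 0, 0], [0, 0, 0, 0, 0, 0], [0, 0, 0, 0, 0, 0], [0, 0, 0, 0, 0, 0], [0, 0, 0, 0, 0, 0]]

```text
t: 15.63
tcp_pos: [0.5008, 0.1577, 0.1121]
orientation: [0.035, 1.569, -0.032]
force: [0.2, 6.8, 6.7]
width: 0.316
```

Request:
servo_tool:
  deltas:
    - [[0, 0, 0, 0, 0, 0], [0, 0, 0, 0, 0, 0], [0, 0, 0, 0, 0, 0], [0, 0, 0, 0, 0, 0], [0, 0, 0, 0, 0, 0]]

```text
t: 16.05
tcp_pos: [0.5009, 0.1576, 0.1121]
orientation: [0.035, 1.569, -0.032]
force: [0.4, 4.7, 5.4]
width: 0.307
```

Run:
```python
from h import *
from workcell import env
for k in range(4):
    s,T=snap("top");r=T["image"].max(2)[220:250,335:350];ys,xs=np.where(r<60);p=(335+xs.mean(),220+ys.mean());w=onz(T,p,.101);print(s["t"],p,w,len(xs),"lean deg",np.degrees(np.arctan(np.hypot(*(w[:2]-[.562,-.336]))/.085)))
print(s["tcp_pos"],s["force"],s["width"])
if len(xs)>30: print(env.close_job())
```

```text
16.05 (np.float64(348.57142857142856), np.float64(247.57142857142858)) [ 0.50781295 -0.3459816   0.101     ] 7 lean deg 32.95212214443681
16.1 (np.float64(348.6666666666667), np.float64(248.66666666666666)) [ 0.50359561 -0.34737851  0.101     ] 3 lean deg 34.99313558863361
16.15 (np.float64(348.6666666666667), np.float64(248.66666666666666)) [ 0.50359561 -0.34737851  0.101     ] 3 lean deg 34.99313558863361
16.2 (np.float64(348.0), np.float64(248.0)) [ 0.50547063 -0.34434165  0.101     ] 10 lean deg 33.911091132247286
[0.50083792 0.15765623 0.112079  ] [-1.14813188  5.94303208  6.0152293 ] 0.3084042542859977
```

The sleeve has left my search window, so the opener is still swinging and the job was not handed in. I'll track it over time.

```bash
cat > trk.py <<'E'
from h import *
def look():
    s,T=snap("top");m=np.zeros((420,560),np.uint8);m[218:262,325:372]=T["image"].max(2)[218:262,325:372]<60
    n,l,st,ce=cv2.connectedComponentsWithStats(m);print(round(float(s["t"]),2),[(int(a[4]),*c.round(1)) for a,c in zip(st[1:],ce[1:]) if a[4]>8])
    return s,T
if __name__=="__main__":
    for k in range(10):look()
E
python3 trk.py
```

```text
16.25 [(16, np.float64(354.9), np.float64(219.3)), (46, np.float64(364.5), np.float64(220.8)), (11, np.float64(355.6), np.float64(231.5)), (104, np.float64(346.8), np.float64(250.9)), (25, np.float64(358.2), np.float64(252.2))]
16.3 [(14, np.float64(354.6), np.float64(219.1)), (46, np.float64(364.5), np.float64(220.8)), (33, np.float64(352.3), np.float64(232.6)), (70, np.float64(344.4), np.float64(250.9)), (24, np.float64(358.1), np.float64(252.4))]
16.35 [(15, np.float64(355.3), np.float64(219.1)), (46, np.float64(364.5), np.float64(220.8)), (49, np.float64(349.3), np.float64(234.6)), (29, np.float64(342.6), np.float64(253.7)), (26, np.float64(358.2), np.float64(252.3))]
16.4 [(14, np.float64(355.3), np.float64(219.0)), (46, np.float64(364.5), np.float64(220.8)), (62, np.float64(346.9), np.float64(236.5)), (25, np.float64(358.2), np.float64(252.2))]
16.45 [(13, np.float64(355.1), np.float64(218.8)), (46, np.float64(364.5), np.float64(220.8)), (67, np.float64(345.9), np.float64(237.8)), (25, np.float64(358.1), np.float64(252.6))]
16.5 [(14, np.float64(355.3), np.float64(219.0)), (46,
[... 290 characters left out ...]
 np.float64(252.5))]
16.6 [(14, np.float64(355.1), np.float64(218.9)), (46, np.float64(364.5), np.float64(220.8)), (53, np.float64(349.5), np.float64(238.1)), (23, np.float64(342.6), np.float64(255.7)), (26, np.float64(358.1), np.float64(252.4))]
16.65 [(16, np.float64(355.1), np.float64(219.1)), (47, np.float64(364.6), np.float64(220.7)), (39, np.float64(352.3), np.float64(236.6)), (65, np.float64(345.0), np.float64(253.9)), (24, np.float64(358.1), np.float64(252.4))]
16.7 [(17, np.float64(354.9), np.float64(219.3)), (45, np.float64(364.5), np.float64(220.7)), (28, np.float64(355.0), np.float64(234.5)), (100, np.float64(347.2), np.float64(253.1)), (24, np.float64(358.1), np.float64(252.4))]
```

Request:
servo_tool:
  deltas:
    - [[0, 0, 0, 0, 0, 0], [0, 0, 0, 0, 0, 0], [0, 0, 0, 0, 0, 0], [0, 0, 0, 0, 0, 0], [0, 0, 0, 0, 0, 0]]

```text
t: 17.17
tcp_pos: [0.5008, 0.1577, 0.1121]
orientation: [0.035, 1.569, -0.032]
force: [0.1, 4.2, 6.4]
width: 0.31
```

Request:
servo_tool:
  deltas:
    - [[0, 0, 0, 0, 0, 0], [0, 0, 0, 0, 0, 0], [0, 0, 0, 0, 0, 0], [0, 0, 0, 0, 0, 0], [0, 0, 0, 0, 0, 0]]

```text
t: 17.58
tcp_pos: [0.5008, 0.1577, 0.1121]
orientation: [0.035, 1.569, -0.032]
force: [0.1, 6.2, 6.4]
width: 0.312
```

```bash
python3 trk.py
```

```text
17.58 [(14, np.float64(355.0), np.float64(219.1)), (46, np.float64(364.5), np.float64(220.8)), (30, np.float64(352.9), np.float64(231.6)), (83, np.float64(344.8), np.float64(250.5)), (26, np.float64(358.1), np.float64(252.4))]
17.63 [(15, np.float64(355.1), np.float64(219.1)), (46, np.float64(364.5), np.float64(220.8)), (44, np.float64(350.4), np.float64(233.2)), (40, np.float64(343.0), np.float64(251.7)), (24, np.float64(358.1), np.float64(252.4))]
17.68 [(14, np.float64(355.3), np.float64(219.0)), (47, np.float64(364.6), np.float64(220.7)), (55, np.float64(348.2), np.float64(235.2)), (25, np.float64(358.2), np.float64(252.2)), (9, np.float64(341.6), np.float64(253.2)), (9, np.float64(351.1), np.float64(259.8))]
17.73 [(15, np.float64(355.2), np.float64(219.1)), (46, np.float64(364.5), np.float64(220.8)), (63, np.float64(347.1), np.float64(236.7)), (25, np.float64(358.0), np.float64(252.6))]
17.78 [(14, np.float64(355.1), np.float64(218.9)), (46, np.float64(364.5), np.float64(220.8)), (66, np.float64(346.7), np.float64(238.3)), (25, np.float64(358.1), np.float64(252.6))]
17.83 [(16,
[... 380 characters left out ...]
p.float64(256.2))]
17.93 [(16, np.float64(355.1), np.float64(219.1)), (47, np.float64(364.6), np.float64(220.7)), (45, np.float64(351.7), np.float64(237.7)), (52, np.float64(344.8), np.float64(254.9)), (26, np.float64(358.2), np.float64(252.3))]
17.98 [(18, np.float64(354.9), np.float64(219.3)), (46, np.float64(364.5), np.float64(220.8)), (31, np.float64(353.9), np.float64(235.8)), (88, np.float64(346.6), np.float64(253.5)), (25, np.float64(358.1), np.float64(252.8))]
18.03 [(18, np.float64(354.9), np.float64(219.3)), (47, np.float64(364.6), np.float64(220.7)), (20, np.float64(355.8), np.float64(234.2)), (107, np.float64(347.7), np.float64(252.4)), (27, np.float64(358.1), np.float64(252.5))]
```

The opener is swinging freely, about ±12° with a period near 0.67 s, and it is decaying. There is plenty of time, so I'll let it settle.

Request:
servo_tool:
  deltas:
    - [[0, 0, 0, 0, 0, 0], [0, 0, 0, 0, 0, 0], [0, 0, 0, 0, 0, 0], [0, 0, 0, 0, 0, 0], [0, 0, 0, 0, 0, 0]]

```text
t: 18.5
tcp_pos: [0.5009, 0.1577, 0.1121]
orientation: [0.035, 1.569, -0.032]
force: [0.1, 5.3, 5.9]
width: 0.309
```

Request:
servo_tool:
  deltas:
    - [[0, 0, 0, 0, 0, 0], [0, 0, 0, 0, 0, 0], [0, 0, 0, 0, 0, 0], [0, 0, 0, 0, 0, 0], [0, 0, 0, 0, 0, 0]]

```text
t: 18.92
tcp_pos: [0.5008, 0.1577, 0.1121]
orientation: [0.035, 1.569, -0.032]
force: [-0.3, 6.1, 6.1]
width: 0.308
```

Request:
servo_tool:
  deltas:
    - [[0, 0, 0, 0, 0, 0], [0, 0, 0, 0, 0, 0], [0, 0, 0, 0, 0, 0], [0, 0, 0, 0, 0, 0], [0, 0, 0, 0, 0, 0]]

```text
t: 19.33
tcp_pos: [0.5008, 0.1577, 0.1121]
orientation: [0.035, 1.569, -0.032]
force: [0.1, 5.0, 5.4]
width: 0.307
```

Request:
servo_tool:
  deltas:
    - [[0, 0, 0, 0, 0, 0], [0, 0, 0, 0, 0, 0], [0, 0, 0, 0, 0, 0], [0, 0, 0, 0, 0, 0], [0, 0, 0, 0, 0, 0]]

```text
t: 19.75
tcp_pos: [0.5008, 0.1577, 0.1121]
orientation: [0.035, 1.569, -0.032]
force: [-1.0, 4.9, 6.5]
width: 0.304
```

Request:
servo_tool:
  deltas:
    - [[0, 0, 0, 0, 0, 0], [0, 0, 0, 0, 0, 0], [0, 0, 0, 0, 0, 0], [0, 0, 0, 0, 0, 0], [0, 0, 0, 0, 0, 0]]

```text
t: 20.17
tcp_pos: [0.5008, 0.1577, 0.1121]
orientation: [0.035, 1.569, -0.032]
force: [0.4, 5.3, 6.4]
width: 0.308
```

Request:
servo_tool:
  deltas:
    - [[0, 0, 0, 0, 0, 0], [0, 0, 0, 0, 0, 0], [0, 0, 0, 0, 0, 0], [0, 0, 0, 0, 0, 0], [0, 0, 0, 0, 0, 0]]

```text
t: 20.58
tcp_pos: [0.5008, 0.1577, 0.112]
orientation: [0.035, 1.569, -0.032]
force: [0.0, 5.8, 6.2]
width: 0.305
```

Request:
servo_tool:
  deltas:
    - [[0, 0, 0, 0, 0, 0], [0, 0, 0, 0, 0, 0], [0, 0, 0, 0, 0, 0], [0, 0, 0, 0, 0, 0], [0, 0, 0, 0, 0, 0]]

```text
t: 21.0
tcp_pos: [0.5008, 0.1577, 0.1121]
orientation: [0.035, 1.569, -0.032]
force: [0.1, 5.6, 5.8]
width: 0.307
```

Request:
servo_tool:
  deltas:
    - [[0, 0, 0, 0, 0, 0], [0, 0, 0, 0, 0, 0], [0, 0, 0, 0, 0, 0], [0, 0, 0, 0, 0, 0], [0, 0, 0, 0, 0, 0]]

```text
t: 21.42
tcp_pos: [0.5009, 0.1576, 0.1121]
orientation: [0.035, 1.569, -0.032]
force: [0.6, 5.1, 6.1]
width: 0.303
```

Request:
servo_tool:
  deltas:
    - [[0, 0, 0, 0, 0, 0], [0, 0, 0, 0, 0, 0], [0, 0, 0, 0, 0, 0], [0, 0, 0, 0, 0, 0], [0, 0, 0, 0, 0, 0]]

```text
t: 21.83
tcp_pos: [0.5008, 0.1576, 0.1121]
orientation: [0.035, 1.569, -0.032]
force: [-0.1, 5.3, 5.2]
width: 0.306
```

Request:
servo_tool:
  deltas:
    - [[0, 0, 0, 0, 0, 0], [0, 0, 0, 0, 0, 0], [0, 0, 0, 0, 0, 0], [0, 0, 0, 0, 0, 0], [0, 0, 0, 0, 0, 0]]

```text
t: 22.25
tcp_pos: [0.5008, 0.1577, 0.1121]
orientation: [0.035, 1.569, -0.032]
force: [0.3, 5.1, 5.3]
width: 0.309
```

```bash
python3 - <<'E'
from trk import *
P=[]
for k in range(16):
    s,T=snap("top");m=np.zeros((420,560),np.uint8);m[229:243,338:362]=T["image"].max(2)[229:243,338:362]<60
    ys,xs=np.where(m);w=onz(T,(xs.mean(),ys.mean()),.101)[:2];P.append(w)
P=np.array(P);print((P*1000).round(0).tolist());print("lean from seat",np.degrees(np.arctan(np.linalg.norm(P-[.562,-.336],axis=1)/.085)).round(1))
E
python3 chk.py | grep -E "^[0-9]|groove|slot"
```

```text
[[561.0, -336.0], [560.0, -339.0], [557.0, -343.0], [557.0, -348.0], [558.0, -352.0], [559.0, -354.0], [561.0, -354.0], [562.0, -352.0], [564.0, -348.0], [563.0, -344.0], [564.0, -339.0], [563.0, -337.0], [563.0, -336.0], [562.0, -337.0], [560.0, -340.0], [558.0, -345.0]]
lean from seat [ 0.9  2.3  5.5  8.7 11.  11.9 11.9 10.7  8.   5.5  2.7  1.2  0.6  0.9
  3.1  6.4]
23.05 [0.5008 0.1577 0.1121] [ 0.0352  1.5689 -0.0318] [0.1 6.1 5.9] 0.30759065160840127
wrist slot-y edge at .5: 0.11 deg -2.27 100 5e-05
wrist groove slot-side edge at .5: 0.0774 deg 4.93 89 0.00097
wrist groove far edge at .5: 0.0714 deg 0.31 92 0.00072
top slot-y edge at .5: 0.1129 deg 0.54 52 0.00019
top groove slot-side edge at .5: 0.0774 deg -2.41 94 0.00032
top groove far edge at .5: 0.0709 deg -2.12 63 0.00022
scene slot-y edge at .5: 0.1106 deg -3.19 74 0.00023
scene groove slot-side edge at .5: 0.0804 deg 1.55 63 0.00056
scene groove far edge at .5: 0.0719 deg -0.49 63 0.00034
```

```bash
python3 -c "
from workcell import env
print(env.close_job())"
```

```text
the job is handed in; nothing more can be done
None
```

The opener hangs by its eye on the empty hook of the small stand. The board has been slid out with its groove over the riser's pan-side edge, and the gripper is still pinching its end bar. I handed the job in at about t = 23 s; no verdict came back.

**What the last checks showed**
- **Groove position:** it measured y = 0.074 m, and the riser edge y = 0.073 m, so about 1 mm off. The limit is 6 mm.
- **Board square to the riser:** the board is at about -2.3° and the riser at about -2.4°.
- **Board held:** the grip is steady, with about 6 N on the tool in both y and z, and the arm at rest.
- **Board level and off the pan:** I did not measure either one directly. The tool is upright, and its height stayed at 112.1 mm throughout the slide.
- **Opener:** it was still swinging slightly at hand-in, leaning at most about 12° from vertical. The limit is 23°, and the swing was decaying.
- **Mugs, tumbler and shaker:** shifts in the top view were under 1 px, so none appears to have moved.

**Checks that failed or disagreed**
- **Pan:** the rim measurement put the riser edge about 12 mm from my value. I trusted the riser's own +y edge, seen in three cameras, and the visible end of its top.
- **Pan movement:** the image comparison for the pan was unreliable because the board moved across it. I felt no contact with it.
- **Edge fits:** several wrist and scene fits of the groove and board end gave wrong angles and were discarded. Scene slot and groove readings differed by 1–3 mm.
- **Opener tracking:** the arm hid the opener in the scene camera at the end, so I tracked it only from the top. My first tracking window lost it while it was swinging.

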